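# Slide an acrylic sheet to its score line for snapping

### The job

Get the yellow acrylic sheet ready for snapping: with the fingertips push it flat along the wooden board until its black scored line lies right along the board's steel-nosed edge, so that only the short end beyond the line overhangs. Then push the red hold-down arm round by its black knob, as far as it goes, so that it lies across the sheet. Do not lift the sheet or stand it on edge, leave the other things on the bench where they are, and finish clear of everything.

Things in the scene. Friction and masses are not known exactly. Their poses are not given: they have to be found in the camera images.
- board: fixed birch snapping board, 200 mm (its x) by 250 mm (its y), 40 mm thick, top at z = 0.040; origin at the centre of its underside, yaw within 0.3 rad. The edge that the sheet must overhang is at its +y end (the robot's left), faced with a dark steel nosing flush with the top. The hold-down arm is near its +x (far) side
- board_edge (a point): middle of the steel-nosed top edge of the board, on the top surface; axes as the board's: y points out over the edge, x along the edge, z up
- sheet: loose yellow acrylic sheet, 70 mm (its x) by 140 mm (its y), 6 mm thick, about 0.12 kg, flat on the board; origin at the centre of its underside. A black scored line 2 mm wide runs along x at y = +30 mm, 40 mm from its leading (+y) end. At the start the line is 40 to 85 mm short of the edge, the sheet up to 0.12 rad askew and 10 mm off the board's middle line
- line_near (a point): the end of the scored line on the sheet's near (-x) side, on the top surface
- line_far (a point): the end of the scored line on the sheet's far (+x) side, on the top surface
- sheet_tail (a point): middle of the sheet's trailing (-y) end face, half-way up its 6 mm; the face to push on, 70 mm wide
- hold_arm (a joint): angle in rad of the red hold-down arm on its upright pivot: at 0.1 it points along the board's -y; it grows, clockwise seen from above, to a stop at 1.67 where it points along the board's -x, across the sheet. Starts between 0 and 0.15; stays where it is left (1 N at the knob moves it). 18 mm wide, 12 to 22 mm above the board (pad under the knob 9 mm), so it passes clear over the sheet
- hold_pivot (a point): on the pivot axis of the hold-down arm, at z = 0.060; fixed to the board 78 mm to the far side (+x) of its middle line and 40 mm behind the edge; the pivot's top is 28 mm above the board's top
- hold_knob (a point): centre of the upright black knob at the end of the hold-down arm, 20 mm in diameter, 34 mm tall (from z = 0.062 to 0.096), 68 mm from the pivot axis
- tape_measure: bystander: black and yellow tape measure, 36x79x66 mm, to the left; origin at the centre of its underside
- spanner_19: bystander: bright open-ended spanner 202 mm long, 6 mm thick, flat on the bench to the left; origin at the centre of its underside
- grease_pot: bystander: yellow pot of grease, 88 mm across, 66 mm tall, to the left; origin at the centre of its underside
- jig_block: bystander: oak drilling block, 55x110x30 mm, to the right; origin at the centre of its underside
Not all that is in view belongs to the job. There is more than one size of the sheet; the one meant has the size given above.

How it is judged:
By the outcome, as a careful person would: the job done as asked, in the order asked, and still so for the second after the job is handed in, with the robot touching nothing.
It also fails if it takes over 58 s, if anything falls off the work surface, if the arm or the gripper's body presses on something with over 40 N, if the wrist force passes 120 N, or if a joint passes its speed limit or range.

### The arm

A 6-joint arm with a two-finger parallel gripper is mounted at the origin on a cart in front of the work surface, level with it; the furniture and walls round the work are solid. World frame = base frame: x ahead of the robot, y to its left, z up, the work surface at z = 0. Lengths are in m, angles in rad, forces in N, time in s.
With the tool pointing down it reaches from about 0.35 to 0.775 m from the base axis. Payload 5.5 kg.
Tool frame: the origin (TCP) lies on the centre line of the jaws, within the pads' length; the fingertips stand 11 mm ahead of it and the grasp point (between the pads) lies 8 mm behind it; z points along the fingers, y is the line along which they close (so a half turn about z gives the same grasp; the last joint's range is limited). The gripper opens to 85 mm and grips with 20 to 120 N. Pads are 22 mm wide; open, the fingers measure 114 mm over their backs; the gripper's body (76 mm by 85 mm) begins 54 mm behind the grasp point. The pads swing forward as they close: fully open they stand 13 mm farther back than shut.
Start: joints at [-1.274, 0.313, 0.046, 1.304, 0, 1.431], TCP at [0.243, -0.521, 0.242] pointing down, gripper open.
Joint ranges: [-2.76, 2.76], [-0.86, 1.69], [-1.03, 1.26], [-2.2, 2.34], [-1.47, 1.5], [-3.14, 3.14]. Speed limits (rad/s): [2.57, 2.57, 3.14, 3.14, 3.14, 3.14].

### API

Orientations are given as a unit quaternion [w, x, y, z].
In Python, from workcell import get_state, eyes, env gives the robot as it stands.
- The arm moves only by the shell command python3 -m inch 'ROWS' [OPENING] [FORCE]. ROWS is JSON, one flat list of numbers, 4 for each row, row after row: the shift along the tool's x, y, z in cm, then the turn about the tool's z in rad. A call has exactly 5 rows; each row shifts and turns the commanded pose from where the row before left it, along the tool's axes as they then stand; what a row does not reach is not made up. A row lasts 1/12 s, in which the tool goes at most 41.7 mm and 7.16 degrees, less where a joint would pass 70% of its speed; a pose out of reach is approached as far as the arm can. A call is refused whole if a number of a shift passes 4.17 or a number of a turn 0.125, either way. A call with a gripper value outside its range is refused whole. OPENING is the opening, from -1 (shut) to 1 (fully open), set as the call begins (- or left out, the last holds). The fingers move at their own pace and stop on an object; FORCE is the grip in N (left out, the last holds). Time passes only in rows, so rows that do not move let the fingers close, or fill a call up. It gives the time, the measured TCP pose, the force, the opening and the grip force at its end, in the units of the state.
- get_state(): the state, without advancing time (a new reading comes with each control period).
- eyes.read_camera(name): name is "side" or "top"; returns the picture (400x640x3 uint8, red, green, blue); there is no depth.
- eyes.camera_info(name): a dict with "fovy" (degrees; the focal length in pixels is half the picture's height over the tangent of half this angle, whatever the lens; pixels are square), "cx", "cy" (the principal point, pixels), "xyz" and "orientation" of the camera in the world. Camera axes: x right, y down, z forward; pixel columns grow to the right and rows downward; lengths in m; the calibration is good to about 2 mm. A picture is of the moment at which its call begins. camera_info takes no time and is no camera call.
- env.hand_in(): hands the job in; it is judged then, once.
The state is a dict: "clock": time; "joint_pos": joint angles; "qvel": joint speeds; "tau": joint torques, N m; "tcp_pos": TCP position; "orientation": TCP orientation; "wrist_force": force on the tool from outside, world axes, zero at the start; "ft_torque": the same for the moment, N m; "finger_gap": finger opening in m; "grip_force": force on a finger pad.
Only numpy, scipy, OpenCV 4.12 (cv2) and the standard library are available. Lean on these libraries where they do the work, as an engineer would, in place of code of your own. Each camera call takes 0.05 s, during which the arm holds its last target. There are 200 camera calls.

## Working session

There is one attempt and no reset: what is moved stays moved. The work goes in short steps, Python scripts to look and compute and a shell command to move; the robot and the scene stay as the last step left them, time stands still between calls to the robot, and variables do not carry over. Pictures are saved under pics/ and viewed, at most 10 in all, crops included, and the job is handed in when it is done.

```bash
mkdir -p pics; ls; python3 - <<'E'
from workcell import get_state, eyes, env
import cv2
for n in ("top","side"):
    cv2.imwrite(f"pics/{n}0.png",eyes.read_camera(n)[:,:,::-1]); print(n,eyes.camera_info(n))
print(get_state())
E
```

```text
pics
top {'fovy': 45.02755801474808, 'cx': 319.54220237806186, 'cy': 202.13418369047858, 'xyz': array([0.39223468, 0.0543315 , 1.52653547]), 'orientation': array([-0.02450549,  0.71173284, -0.70187556,  0.01437139])}
side {'fovy': 47.37235948571048, 'cx': 316.31009475518226, 'cy': 195.1857766955381, 'xyz': array([-0.26084601,  1.17499452,  0.82928148]), 'orientation': array([ 0.13821863, -0.25832315,  0.82523088, -0.48286515])}
{'clock': 0.1, 'joint_pos': array([-1.27363771e+00,  3.13963546e-01,  4.50751418e-02,  1.30355776e+00,
        1.07388235e-05,  1.43122970e+00]), 'qvel': array([-0.00120954, -0.00059831,  0.00078665,  0.00113981,  0.00216843,
       -0.00071989]), 'tau': array([ 3.55831129e-03, -4.81728601e+01,  2.99242830e+01,  1.27096570e-02,
       -9.17574744e-05, -3.60850336e-06]), 'tcp_pos': array([ 0.24309553, -0.5206139 ,  0.2414691 ]), 'orientation': array([-8.22783055e-04,  9.76253134e-01,  2.16631339e-01, -5.95803980e-05]), 'wrist_force': array([-0.6788004 ,  0.16644035, -0.44710867]), 'ft_torque': array([ 0.05522332, -0.03586567,  0.08086568]), 'grip_force': 0.0, 'finger_gap': 0.08554972113949823}
```

View pics/top0.png

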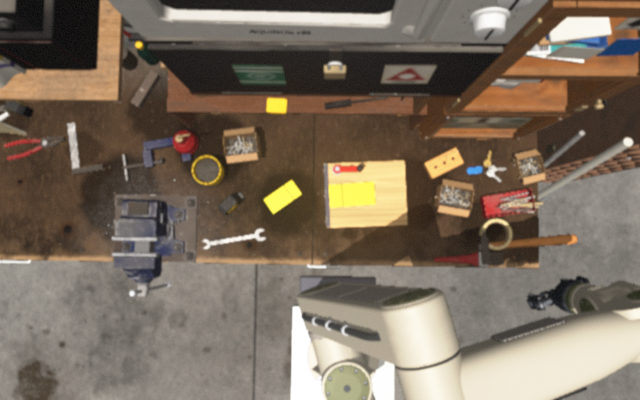

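View pics/side0.png

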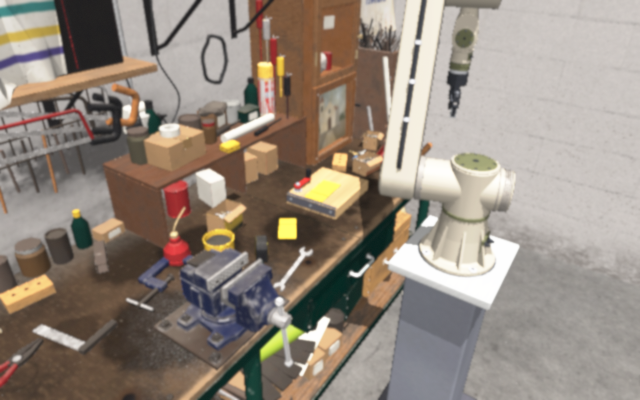

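The top view shows three yellow sheets: one on the board at about (352,194), one on the bench at (283,196) and one on the shelf at (277,105). Only the first is on the board, with the red arm at about (348,168). I'll enlarge that area.

```bash
cat > h.py <<'E'
import numpy as np, cv2
from scipy.spatial.transform import Rotation as R
from workcell import get_state, eyes, env
def cam(n):
    i=eyes.camera_info(n); q=i["orientation"]; return 200/np.tan(np.radians(i["fovy"]/2)),i["cx"],i["cy"],np.array(i["xyz"]),R.from_quat([q[1],q[2],q[3],q[0]]).as_matrix()
def ray(n,uv,z):
    f,cx,cy,p,M=cam(n); uv=np.atleast_2d(uv).astype(float)
    d=np.c_[(uv[:,0]-cx)/f,(uv[:,1]-cy)/f,np.ones(len(uv))]@M.T
    return p+d*((z-p[2])/d[:,2])[:,None]
def proj(n,P):
    f,cx,cy,p,M=cam(n); c=(np.atleast_2d(P)-p)@M; return c[:,:2]/c[:,2:]*f+[cx,cy]
def yellow(im):
    h=cv2.cvtColor(im,cv2.COLOR_RGB2HSV); return cv2.inRange(h,(22,185,120),(35,255,255))
def crop(n,im,x,y,w,h,s,name): cv2.imwrite(f"pics/{name}.png",cv2.resize(im[y:y+h,x:x+w,::-1],None,fx=s,fy=s,interpolation=cv2.INTER_CUBIC))
E
python3 - <<'E'
from h import *
im=eyes.read_camera("top"); a=im[150:235,315:415]
s=eyes.read_camera("side"); b=s[165:220,283:373]
A=cv2.resize(a,(700,595),interpolation=cv2.INTER_CUBIC)
cv2.imwrite("pics/topc.png",A[:,:,::-1]); cv2.imwrite("pics/sidec.png",cv2.resize(b,(720,440),interpolation=cv2.INTER_CUBIC)[:,:,::-1])
for n,i in(("top",im),("side",s)):
    m=yellow(i); cs,_=cv2.findContours(m,0,1)
    for c in cs:
        if cv2.contourArea(c)>40: 
            r=cv2.minAreaRect(c); print(n,r, ray(n,cv2.boxPoints(r),0.046)[:,:2].round(3).tolist())
E
```

```text
top ((276.5, 106.0), (14.0, 19.0), 90.0) [[0.793, 0.244], [0.794, 0.185], [0.75, 0.184], [0.749, 0.244]]
```

View pics/topc.png

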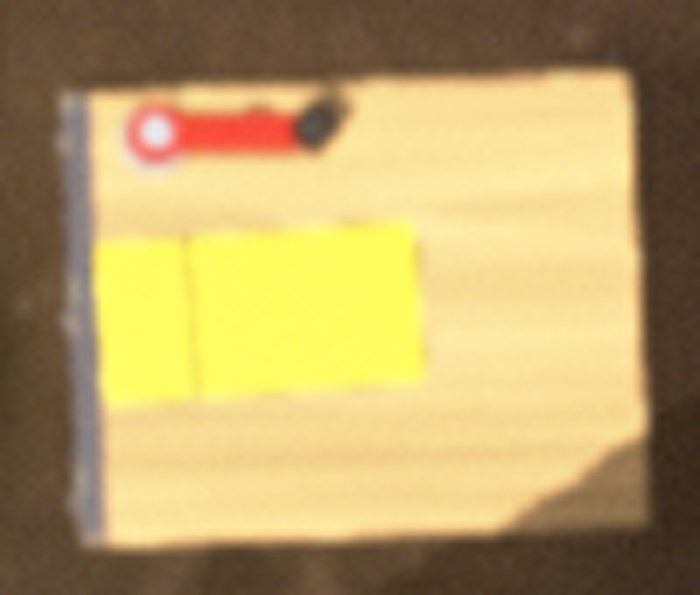

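View pics/sidec.png

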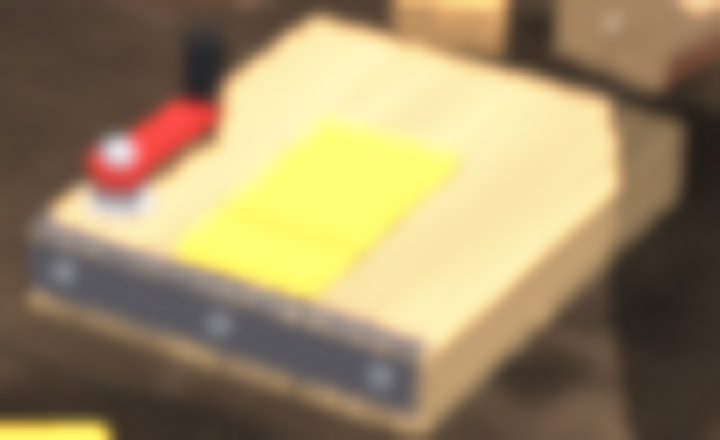

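The top crop shows the sheet at roughly crop x 97–425, y 222–405, with its line at about x 187–196. The steel nosing is at x 62–105, the red arm points right (board −y), and the knob is near (320,125). The board sheet is about 47×23 px, roughly 140×70 mm, so it fits. The bench and shelf sheets are smaller and off the board. Next I'll measure to sub-pixel accuracy.

```bash
cat >> h.py <<'E'
S=8
def big(n,box):
    x,y,w,h=box; a=eyes.read_camera(n)[y:y+h,x:x+w]
    return cv2.resize(a,None,fx=S,fy=S,interpolation=cv2.INTER_CUBIC).astype(float)
def px(p,box): return (np.atleast_2d(p).astype(float)+.5)/S-.5+np.array(box[:2])
def biggest(m):
    cs,_=cv2.findContours(m.astype(np.uint8),0,cv2.CHAIN_APPROX_NONE); return max(cs,key=cv2.contourArea)
def fit(P): # line fit -> point, dir
    v=cv2.fitLine(P.astype(np.float32),cv2.DIST_HUBER,0,.01,.01).ravel(); return v[2:],v[:2]
E
cat > meas.py <<'E'
from h import *
box=(315,150,100,85)
A=big("top",box); r,g,b=A[...,0],A[...,1],A[...,2]
hsv=cv2.cvtColor(A.clip(0,255).astype(np.uint8),cv2.COLOR_RGB2HSV)
ym=(b<115)&(g>190)&(r>190); ym=cv2.morphologyEx(ym.astype(np.uint8),cv2.MORPH_CLOSE,np.ones((25,25)))
c=biggest(ym); rect=cv2.minAreaRect(c); q=ray("top",px(cv2.boxPoints(rect),box),.046)
print("sheet sides",np.linalg.norm(q-np.roll(q,1,0),axis=1).round(4)[:2]); print("corners",q[:,:2].round(4).tolist())
bm=((r>150)|((b>r-8)&(b>85))).astype(np.uint8)
bm=cv2.morphologyEx(bm,cv2.MORPH_CLOSE,np.ones((15,15)))
c=biggest(bm)[:,0]; w=ray("top",px(c,box),.04)[:,:2]
yy=w[:,1]; x=w[:,0]
rows=np.where((x>np.percentile(x,1)+.02)&(x<x.max()-.04)&(yy>np.median(yy)))[0]
sel=w[rows]; p,d=fit(sel); d=d*np.sign(d[0]); n=np.array([-d[1],d[0]])
k=np.abs((sel-p)@n)<.004; p,d=fit(sel[k]); d=d*np.sign(d[0]); n=np.array([-d[1],d[0]])
t=(w-p)@d; e=p+d*(t.min()+t.max())/2
print("edge mid",e.round(4),"yaw",np.arctan2(d[1],d[0]).round(4),"len",np.ptp(t).round(4),"depth",np.ptp((w-p)@n).round(4))
# scored line: darkest along rows inside sheet
L=[]
for v in range(A.shape[0]):
    i=np.where(ym[v])[0]
    if len(i)>200:
        s=r[v,i[0]+24:i[-1]-24]; j=s.argmin()
        if s.max()-s.min()>25: L.append((j+i[0]+24,v))
if len(L)>30:
    L=ray("top",px(np.array(L),box),.046)[:,:2]; p2,d2=fit(L); k=np.abs((L-p2)@[-d2[1],d2[0]])<.004; p2,d2=fit(L[k]); d2=d2*np.sign(d2[0])
    print("line mid",p2.round(4),"yaw",np.arctan2(d2[1],d2[0]).round(4),"n",k.sum(),"dist to edge",((p2-e)@n).round(4), "tilt",(np.arctan2(d2[1],d2[0])-np.arctan2(d[1],d[0])).round(4))
qc=q[:,:2]-e; print("corners in edge frame",np.c_[qc@d,qc@n].round(4).tolist())
km=(A.max(2)<110); km[:, :200]=0; km[220:]=0; km[:60]=0
E
python3 meas.py; python3 - <<'E'
from h import *
print(proj("top",[[.5,0,.04],[.6,0,.04]]))
E
```

```text
sheet sides [0.0704 0.1426]
corners [[0.5282, 0.052], [0.5411, -0.09], [0.471, -0.0959], [0.4581, 0.0457]]
edge mid [0.4968 0.0567] yaw 0.0437 len 0.2073 depth 0.2537
corners in edge frame [[0.0312, -0.0061], [0.0378, -0.1485], [-0.0325, -0.1514], [-0.0392, -0.0094]]
[[344.35746761 194.03009097]
 [344.72892702 161.83080512]]
```

```bash
cat > go.py <<'E'
import sys
from h import *
def yaw():
    q=get_state()["orientation"]; M=R.from_quat([q[1],q[2],q[3],q[0]]).as_matrix(); return M
if __name__=="__main__":
    t=np.array(list(map(float,sys.argv[1:4]))); s=get_state(); M=yaw()
    print("cm tool",((t-s["tcp_pos"])@M*100).round(2),"yaw",np.arctan2(M[1,0],M[0,0]).round(4),"tcp",s["tcp_pos"].round(4),"F",s["wrist_force"].round(1),"gap",s["finger_gap"].round(4),"t",s["clock"],"q",s["joint_pos"].round(2))
E
python3 -m inch '[0,0,-1.6,-0.118, 0,0,-1.6,-0.118, 0,0,-1.6,-0.118, 0,0,-1.6,-0.118, 0,0,-1.6,-0.118]' -0.06
python3 -m inch '[0,0,0,-0.118, 0,0,0,-0.118, 0,0,0,-0.118, 0,0,0,-0.118, 0,0,0,-0.118]'
python3 go.py 0.508 -0.138 0.322; sed -i 's/if s.max()-s.min()>25/if 1/' meas.py
```

```text
clock: 0.67
tcp_pos: [0.2432, -0.5209, 0.3229]
orientation: [-0.0, 0.87, 0.494, 0.0]
wrist_force: [0.4, -0.3, -0.6]
finger_gap: 0.0405
grip_force: 0.0
clock: 1.08
tcp_pos: [0.2432, -0.521, 0.3222]
orientation: [-0.0, 0.689, 0.725, 0.0]
wrist_force: [-0.6, 0.4, 1.0]
finger_gap: 0.0403
grip_force: 0.0Traceback (most recent call last):
  File "go.py", line 7, in <module>
    print("cm tool",((t-s["tcp_pos"])@M*100).round(2),"yaw",np.arctan2(M[1,0],M[0,0]).round(4),"tcp",s["tcp_pos"].round(4),"F",s["wrist_force"].round(1),"gap",s["finger_gap"].round(4),"t",s["clock"],"q",s["joint_pos"].round(2))
                                                                                                                                                               ^^^^^^^^^^^^^^^^^^^^^
AttributeError: 'float' object has no attribute 'round'
```

```bash
sed -i 's/s\["finger_gap"\].round(4)/s["finger_gap"]/' go.py
python3 -m inch '[2.46,1.9,0,0.0014, 2.46,1.9,0,0.0014, 2.46,1.9,0,0.0014, 2.46,1.9,0,0.0014, 2.46,1.9,0,0.0014]' >/dev/null
python3 -m inch '[2.46,1.9,0,0, 2.46,1.9,0,0, 2.46,1.9,0,0, 2.46,1.9,0,0, 2.46,1.9,0,0]' >/dev/null
python3 -m inch '[2.46,1.9,0,0, 2.46,1.9,0,0, 2.46,1.9,0,0, 2.46,1.9,0,0, 2.46,1.9,0,0]' >/dev/null
python3 -m inch '[0,0,3,0, 0,0,3,0, 0,0,3,0, 0,0,3,0, 0,0,0,0]'
python3 go.py 0.508 -0.138 0.051
```

```text
clock: 2.75
tcp_pos: [0.5095, -0.139, 0.1963]
orientation: [-0.005, 0.693, 0.721, -0.002]
wrist_force: [-1.6, 0.6, -0.6]
finger_gap: 0.0402
grip_force: 0.0
cm tool [ 0.04 -0.   14.53] yaw 1.6102 tcp [ 0.5095 -0.139   0.1963] F [-1.6  0.6 -0.6] gap 0.0402084930182466 t 2.75 q [-0.42  0.25 -0.15  1.18 -0.    1.11]
```

```bash
python3 -m inch '[0,0,2.5,0, 0,0,2.5,0, 0,0,2.5,0, 0,0,2.5,0, 0,0,2,0]' >/dev/null
python3 -m inch '[0,0,0,0, 0,0,0,0, 0,0,0,0, 0,0,0,0, 0,0,0,0]' >/dev/null
python3 go.py 0.508 -0.138 0.052
python3 - <<'E'
from h import *
a=eyes.read_camera("side")[150:225,280:380]
cv2.imwrite("pics/s2.png",cv2.resize(a,(800,600),interpolation=cv2.INTER_CUBIC)[:,:,::-1])
E
```

```text
cm tool [ 0.37 -0.64  3.22] yaw 1.6098 tcp [ 0.5144 -0.1414  0.0842] F [-0.7 -0.6 -0. ] gap 0.040020088010999 t 3.5833 q [-0.42  0.33 -0.33  0.9  -0.    1.11]
```

View pics/s2.png

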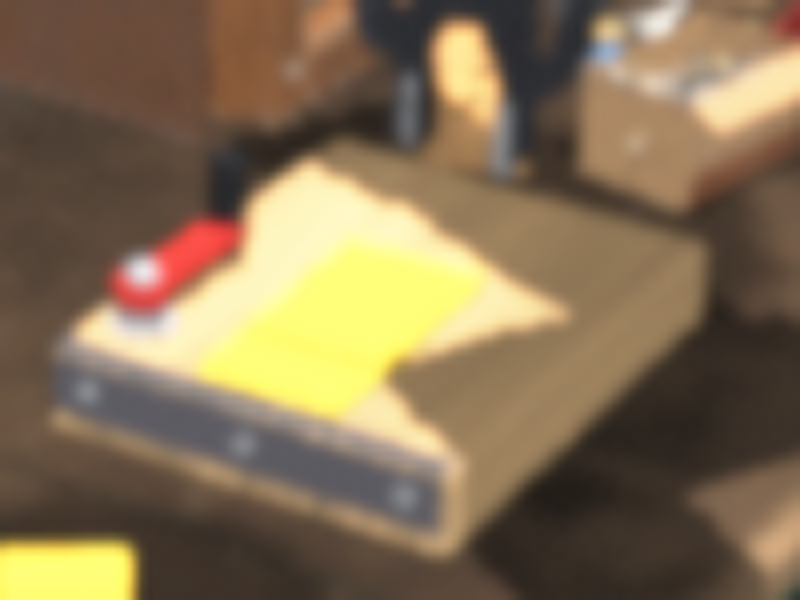

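The fingers, at crop (408,140) and (503,170), hover behind the sheet's tail. I'll shift 6 mm towards the near side and lower.

```bash
python3 -m inch '[0,-0.3,0.8,-0.002, 0,-0.3,0.8,-0.002, 0,0,0.5,0, 0,0,0.3,0, 0,0,0,0]'
python3 -m inch '[0,0,0.2,0, 0,0,0.2,0, 0,0,0.1,0, 0,0,0,0, 0,0,0,0]'
python3 -m inch '[0,0,0.1,0, 0,0,0,0, 0,0,0.1,0, 0,0,0,0, 0,0,0,0]'
```

```text
clock: 4.05
tcp_pos: [0.5062, -0.1407, 0.057]
orientation: [-0.001, 0.692, 0.722, -0.0]
wrist_force: [0.4, 0.6, -0.5]
finger_gap: 0.0403
grip_force: 0.0
clock: 4.47
tcp_pos: [0.5072, -0.1411, 0.0533]
orientation: [0.0, 0.692, 0.722, -0.0]
wrist_force: [0.4, 0.2, 0.2]
finger_gap: 0.0402
grip_force: 0.0
clock: 4.88
tcp_pos: [0.5071, -0.1411, 0.0512]
orientation: [-0.0, 0.692, 0.722, -0.0]
wrist_force: [0.0, -0.6, -0.2]
finger_gap: 0.04
grip_force: 0.0
```

```bash
for i in 1 ; do python3 -m inch '[0,0,0.1,0, 0,0,0,0, 0,0,0.1,0, 0,0,0,0, 0,0,0,0]'|grep -E "tcp|wrist"; done
python3 -m inch '[0,0,0.1,0, 0,0,0,0, 0,0,0,0, 0,0,0,0, 0,0,0,0]'|grep -E "tcp|wrist"
```

```text
tcp_pos: [0.5072, -0.1411, 0.0495]
wrist_force: [-0.7, 1.5, 2.8]
tcp_pos: [0.5072, -0.1411, 0.0495]
wrist_force: [-3.4, 0.8, 11.2]
```

```bash
python3 -m inch '[0,0,-0.3,0, 0,0,0,0, 0.5,0,0,0, 0.5,0,0,0, 0.5,0,0,0]'|grep -E "tcp|wrist"
for r in 1; do python3 -m inch '[0.4,0,0,0, 0.4,0,0,0, 0.4,0,0,0, 0.4,0,0,0, 0.4,0,0,0]'|grep -E "tcp|wrist"; done
python3 -m inch '[0.3,0,0,0, 0.3,0,0,0, 0.3,0,0,0, 0.3,0,0,0, 0.3,0,0,0]'|grep -E "tcp|wrist"
python3 -m inch '[0.3,0,0,0, 0.3,0,0,0, 0.3,0,0,0, 0.3,0,0,0, 0,0,0,0]'|grep -E "tcp|wrist"
python3 meas.py
python3 - <<'E'
from h import *
a=eyes.read_camera("top")[150:235,315:415]; b=eyes.read_camera("side")[150:225,280:380]
cv2.imwrite("pics/t3.png",np.vstack([cv2.resize(x,(400,300),interpolation=cv2.INTER_CUBIC)for x in(a,b)])[:,:,::-1])
E
```

```text
tcp_pos: [0.5062, -0.1255, 0.0509]
wrist_force: [-0.7, -1.0, -0.7]
tcp_pos: [0.5056, -0.1057, 0.0513]
wrist_force: [-0.6, 0.2, 0.0]
tcp_pos: [0.505, -0.091, 0.0513]
wrist_force: [-0.0, -0.9, -0.4]
tcp_pos: [0.5044, -0.0785, 0.0513]
wrist_force: [0.2, -0.1, 0.2]
sheet sides [0.0735 0.1322]
corners [[0.5353, 0.0749], [0.5416, -0.0572], [0.4682, -0.0604], [0.4618, 0.0713]]
edge mid [0.4578 0.0487] yaw 0.2693 len 0.2734 depth 0.3114
line mid [0.5024 0.0322] yaw 0.0489 n 169 dist to edge -0.0278 tilt -0.2204
corners in edge frame [[0.0817, 0.0046], [0.0526, -0.1243], [-0.019, -0.1079], [0.0099, 0.0207]]
```

View pics/t3.png

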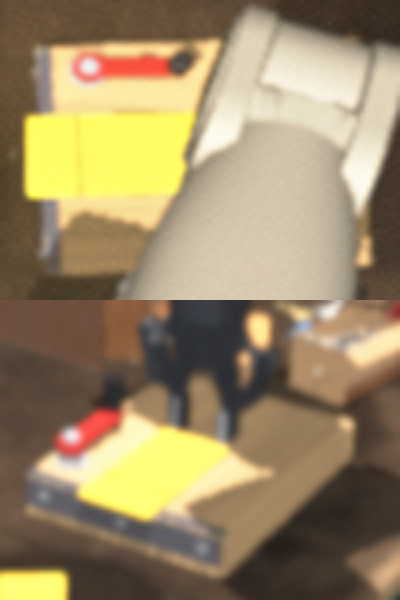

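The sheet now overhangs slightly and is square to the edge. Its line is at about crop x 80 in the top half, still about 24 mm short. I'll get a cleaner edge from the nosing-to-bench step in the blue channel.

```bash
cat > m2.py <<'E'
from h import *
box=(305,155,60,80); A=np.mean([big("top",box) for _ in range(4)],0); r,g,b=A[...,0],A[...,1],A[...,2]
E=[];L=[]; y=(b<130)&(g>180)&(r>180)
for v in range(A.shape[0]):
    i=np.where(y[v])[0]
    if len(i)>120:
        lo=i[0]+40
        if i[-1]-lo>60: 
            s=g[v,lo:min(i[-1]-20,lo+190)]; j=s.argmin()
            if 8<j<len(s)-8: L.append((lo+j,v))
    elif len(i)<5:
        w=np.where(r[v]>170)[0]   # wood start
        if len(w):
            s=b[v,w[0]-60:w[0]-8]; lo=np.median(b[v,w[0]-75:w[0]-50]); hi=s.max(); k=s.argmax()
            q=np.where(s[:k]<(lo+hi)/2)[0]
            if hi-lo>30 and len(q): E.append((w[0]-60+q[-1]+.5,v))
def rob(P):
    for _ in range(4):
        p,d=fit(P); P=P[np.abs((P-p)@[-d[1],d[0]])<max(.0015,1.5*np.median(np.abs((P-p)@[-d[1],d[0]])))]
    d=d*np.sign(d[0]); return p,d,len(P),P[:,0].min(),P[:,0].max()
E=rob(ray("top",px(np.array(E),box),.04)[:,:2]); L=rob(ray("top",px(np.array(L),box),.046)[:,:2])
n=np.array([-E[1][1],E[1][0]]); 
print("edge",E,"\nline",L)
for xx in(L[0][0]-.035,L[0][0],L[0][0]+.035):
    P=L[0]+L[1]*(xx-L[0][0])/L[1][0]; print("line-edge mm",((P-E[0])@n*1000).round(2))
print("tilt",np.arctan2(L[1][1],L[1][0])-np.arctan2(E[1][1],E[1][0]))
E
python3 m2.py; python3 go.py 0.5 -0.05 0.051
```

```text
edge (array([0.5194351 , 0.04215913], dtype=float32), array([0.88956934, 0.4568002 ], dtype=float32), 65, np.float64(0.40070120934794695), np.float64(0.5766179975301187)) 
line (array([0.49093902, 0.030981  ], dtype=float32), array([0.9983307 , 0.05775583], dtype=float32), 179, np.float64(0.4663564184148906), np.float64(0.5360601775636636))
line-edge mm 17.26
line-edge mm 3.07
line-edge mm -11.11
tilt -0.41660684
cm tool [ 2.94 -0.32  0.03] yaw 1.6136 tcp [ 0.5045 -0.0792  0.0513] F [-0.7  0.   1.7] gap 0.040135383672846414 t 7.7333 q [-0.31  0.33 -0.43  0.81  0.    1.21]
```

```bash
python3 - <<'E'
from h import *
A=eyes.read_camera("top").astype(int)
for v in (163,168,174,178,210,216,222,226): print(v,[tuple(A[v,u]) for u in range(319,334)] and [ "%d,%d,%d"%tuple(A[v,u]) for u in range(320,333)])
E
```

```text
163 ['109,86,59', '109,83,56', '114,91,63', '131,110,82', '150,132,105', '145,129,107', '142,124,105', '161,134,104', '200,161,111', '214,170,114', '216,172,113', '216,173,116', '216,172,114']
168 ['104,81,57', '104,80,54', '110,87,62', '126,106,91', '144,130,122', '145,135,134', '144,134,136', '184,161,140', '236,202,148', '252,227,158', '252,232,161', '250,230,173', '241,208,174']
174 ['102,79,52', '107,84,59', '106,84,57', '116,98,78', '130,117,108', '140,129,126', '144,136,135', '172,153,139', '231,197,151', '252,228,161', '254,237,168', '253,236,167', '253,235,168']
178 ['101,79,52', '101,78,52', '103,80,52', '110,90,67', '122,105,95', '138,126,123', '142,131,132', '168,149,138', '225,191,147', '249,223,157', '253,231,162', '252,232,161', '252,232,160']
210 ['96,74,48', '98,79,53', '98,76,51', '98,79,52', '102,85,63', '111,100,88', '133,124,123', '141,133,134', '151,138,134', '197,168,137', '240,204,144', '246,217,147', '241,206,138']
216 ['96,77,51', '100,79,53', '102,83,57', '97,79,53', '103,85,62', '124,111,96', '147,139,130', '147,140,138', '137,130,129', '137,127,118', '146,124,95', '148,120,81', '151,122,80']
222 ['95,77,52', '94,76,49', '97,76,53', '99,79,56', '115,97,78', '127,117,104', '128,118,110', '110,104,97', '96,89,81', '109,96,82', '133,111,82', '153,126,83', '159,129,87']
226 ['90,73,51', '89,68,48', '91,73,51', '90,72,50', '91,76,52', '95,78,54', '97,81,64', '101,89,74', '101,90,75', '108,97,75', '131,110,82', '154,126,87', '161,130,87']
```

```bash
python3 - <<'E'
from h import *
import numpy as np
A=cv2.imread("pics/top0.png").astype(float)  # BGR
P=[]
for v in range(163,229):
    b=A[v,316:332,0]; r=A[v,316:332,2]
    w=np.where(A[v,316:340,2]>185)[0][:1]
    lo=np.median(b[:4]); seg=b[:w[0]]; 
    # plateau: b where b/r>0.88
    pl=b[:w[0]][(b/r)[:w[0]]>.85]
    if not len(pl): continue
    t=(lo+np.median(pl))/2; k=np.where(b>t)[0][0]; P.append((316+k-1+(t-b[k-1])/(b[k]-b[k-1]),v))
P=np.array(P)
print([(round(float(u),2),int(v)) for u,v in P][::2])
W=ray("top",P,.04)[:,:2]
for _ in range(6):
    p,d=fit(W); d=d*np.sign(d[0]); e=(W-p)@[-d[1],d[0]]; W=W[np.abs(e)<max(.0008,2*np.median(abs(e)))]
print(p,d,np.arctan2(d[1],d[0]),len(W),e.std())
L=np.array([0.49093902,0.030981]); L2=np.array([.5024,.0322]); n=np.array([-d[1],d[0]]); print((L-p)@n,(L2-p)@n, p+d*(.4968-p[0])/d[0])
E
```

```text
Traceback (most recent call last):
IndexError: index 0 is out of bounds for axis 0 with size 0
```

```bash
cat > edge.py <<'E'
from h import *
A=cv2.imread("pics/top0.png").astype(float)  # BGR
P=[]
for v in range(163,229):
    w=np.where(A[v,316:340,2]>185)[0]
    if not len(w): continue
    b=A[v,314:316+w[0],0]; r=A[v,314:316+w[0],2]; pl=b[b/r>.85]
    if not len(pl): continue
    t=(np.median(b[:5])+np.median(pl))/2; k=np.where(b>t)[0][0]
    if k>0: P.append((314+k-1+(t-b[k-1])/(b[k]-b[k-1]),v))
P=np.array(P); W=ray("top",P,.04)[:,:2]
for _ in range(6):
    p,d=fit(W); d=d*np.sign(d[0]); e=(W-p)@[-d[1],d[0]]; W=W[np.abs(e)<max(.0008,2*np.median(abs(e)))]
n=np.array([-d[1],d[0]])
if __name__=="__main__":
    print([(round(float(u),2),int(v)) for u,v in P][::3]); print(p,d,np.arctan2(d[1],d[0]),len(W),e.std())
    for L in([0.49093902,0.030981],[.5024,.0322]): print((L-p)@n)
E
python3 edge.py
```

```text
[(323.0, 165), (323.14, 168), (322.6, 171), (323.57, 174), (323.9, 177), (323.96, 180), (323.98, 183), (324.0, 186), (323.78, 189), (323.86, 192), (323.22, 195), (324.1, 198), (324.34, 201), (324.58, 204), (324.86, 207), (324.9, 210), (325.1, 213), (324.9, 216), (324.9, 219), (324.47, 222), (325.53, 225)]
[0.4944347  0.06197907] [0.9986169  0.05257661] 0.052600868 42 0.00039769782226910006
-0.030771400589280365
-0.030156666126015048
```

Two edge checks agree: the blue-channel fit puts the edge at y≈0.061–0.062 with yaw 0.052, and back-edge-to-nose in the crop measures 251 mm. That leaves about 29 mm. I'll push 26 mm, turn the tool 0.009 to match the yaw, then look.

```bash

python3 -m inch '[0.3,0,0,-0.003, 0.3,0,0,-0.003, 0.3,0,0,-0.003, 0.3,0,0,0, 0.3,0,0,0]'|grep -E "tcp|wrist"
python3 -m inch '[0.3,0,0,0, 0.3,0,0,0, 0.3,0,0,0, 0.2,0,0,0, 0,0,0,0]'|grep -E "tcp|wrist"
python3 go.py .5 -.05 .051
cat > m3.py <<'E'
from h import *
from edge import p,d,n
box=(300,155,60,80); A=np.mean([big("top",box) for _ in range(4)],0); r,g,b=A[...,0],A[...,1],A[...,2]
y=(b<130)&(g>180)&(r>180); L=[];F=[]
for v in range(A.shape[0]):
    i=np.where(y[v])[0]
    if len(i)>150:
        F.append((i[0],v)); s=g[v,i[0]+50:i[0]+170]; j=s.argmin(); L.append((i[0]+50+j,v))
for nm,Q in(("line",L),("lead end",F)):
    W=ray("top",px(np.array(Q),box),.046)[:,:2]; W=W[10:-10]
    for _ in range(5):
        q,e=fit(W); W=W[np.abs((W-q)@[-e[1],e[0]])<.0015]
    e=e*np.sign(e[0]); print(nm,q,"yaw",np.arctan2(e[1],e[0]).round(4),len(W),"to edge mm",((q-p)@n*1000).round(2),"x range",np.ptp(W[:,0]).round(4))
E
python3 m3.py; python3 - <<'E'
from h import *
a=eyes.read_camera("top")[155:235,305:385]; b=eyes.read_camera("side")[165:225,280:360]
cv2.imwrite("pics/t4.png",np.hstack([cv2.resize(x,(400,h),interpolation=cv2.INTER_CUBIC)for x,h in((a,400),)]+[cv2.resize(b,(400,300),interpolation=cv2.INTER_CUBIC)][:0])[:,:,::-1])
cv2.imwrite("pics/t4.png",np.vstack([cv2.resize(a[:60],(640,300),interpolation=cv2.INTER_CUBIC) if 0 else cv2.resize(a,(400,300),interpolation=cv2.INTER_CUBIC),cv2.resize(b,(400,300),interpolation=cv2.INTER_CUBIC)])[:,:,::-1])
E
```

```text
tcp_pos: [0.5037, -0.0639, 0.0513]
wrist_force: [-0.6, -0.6, 0.2]
tcp_pos: [0.5031, -0.0526, 0.0513]
wrist_force: [0.6, 0.1, -0.5]
cm tool [ 0.28 -0.3   0.03] yaw 1.6234 tcp [ 0.5031 -0.0526  0.0513] F [ 0.6  0.1 -0.5] gap 0.0398091381897839 t 8.6167 q [-0.26  0.33 -0.44  0.81  0.    1.26]
line [0.49464113 0.05685218] yaw 0.0244 137 to edge mm -5.13 x range 0.0651
lead end [0.50885147 0.09848402] yaw 0.0623 135 to edge mm 35.7 x range 0.0644
```

View pics/t4.png

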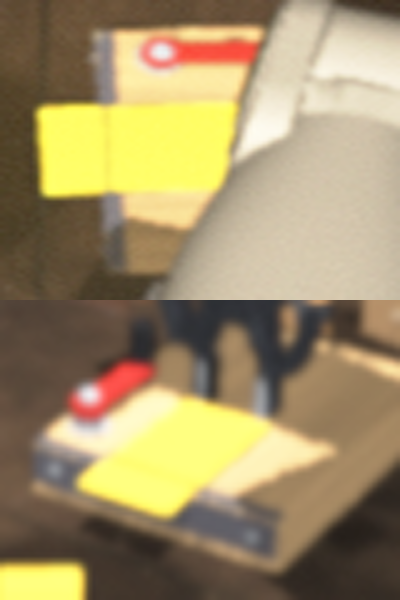

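The line is a few millimetres short of the edge and parallel to it, and the arm and knob are untouched. I'll push 3 mm more, then do a centroid-based check.

```bash

python3 -m inch '[0.1,0,0,0, 0.1,0,0,0, 0.1,0,0,0, 0,0,0,0, 0,0,0,0]'|grep -E "tcp|wrist"
cat > m4.py <<'E'
from h import *
from edge import p,d,n
A=np.mean([eyes.read_camera("top").astype(float) for _ in range(12)],0)
t=get_state()["tcp_pos"][:2]; print("tcp-based line mm",(((t-p)@n+.1115)*1000).round(2))
g=A[...,1]; L=[];F=[]
for v in range(172,210):
    i=np.where((A[v,295:345,2]<130)&(g[v,295:345]>180))[0]
    if len(i)<15: continue
    u0=295+i[0]; hi=np.median(g[v,u0+3:u0+9]); lo=np.median(g[v,u0-8:u0-4]); t=(hi+lo)/2
    k=[u for u in range(u0-4,u0+4) if g[v,u]<=t<g[v,u+1]]
    if k: F.append((k[0]+(t-g[v,k[0]])/(g[v,k[0]+1]-g[v,k[0]]),v))
    us=np.arange(u0+8,u0+20); s=g[v,us]; w=np.clip(np.percentile(s,70)-s-3,0,None); j=w.argmax(); w[np.abs(np.arange(len(w))-j)>2]=0
    if w.sum()>4: L.append(((w*us).sum()/w.sum(),v))
for nm,Q in(("line",L),("lead end",F)):
    W=ray("top",np.array(Q),.046)[:,:2]; W=W[2:-2]
    for _ in range(5):
        q,e=fit(W); W=W[np.abs((W-q)@[-e[1],e[0]])<.0015]
    e=e*np.sign(e[0]); print(nm,q,"yaw",np.arctan2(e[1],e[0]).round(4),len(W),"to edge mm",((q-p)@n*1000).round(2))
# edge now, lower & upper visible parts, in b channel
b=A[...,2]
for v in list(range(164,172))+list(range(207,214)):
    c=b[v,316:328]; t=95 if v<172 else 90; k=np.where(c>t)[0][0]
    if k>0: print(v,round(float((ray("top",[[316+k-1+(t-c[k-1])/(c[k]-c[k-1]),v]],.04)[0,:2]-p)@n*1000),1),end="; ")
E
python3 m4.py
```

```text
tcp_pos: [0.503, -0.0501, 0.0513]
wrist_force: [0.1, -0.6, -0.2]
tcp-based line mm -0.95
line [0.48623097 0.08336766] yaw 1.0354 2 to edge mm 21.79
lead end [0.47520983 0.10028353] yaw 0.0091 6 to edge mm 39.26
164 0.1; 165 0.2; 166 -0.1; 167 -0.2; 168 0.2; 169 1.8; 170 2.5; 171 1.8; 207 -0.3; 208 0.1; 209 -0.1; 210 -0.4; 211 -0.6; 212 -0.5; 213 -0.3;
```

```bash
python3 - <<'E'
from h import *
A=np.mean([eyes.read_camera("top").astype(float) for _ in range(8)],0)
np.save("A.npy",A)
for v in range(176,196,3): print(v,A[v,308:334,1].astype(int).tolist())
print(A[185,308:334,2].astype(int).tolist())
E
```

```text
176 [71, 72, 73, 75, 76, 73, 77, 81, 81, 80, 81, 79, 81, 81, 83, 94, 113, 128, 135, 155, 200, 232, 239, 238, 238, 238]
179 [67, 67, 70, 71, 70, 71, 76, 78, 79, 81, 82, 82, 81, 81, 81, 86, 104, 125, 134, 147, 183, 219, 227, 227, 227, 226]
182 [67, 68, 70, 77, 94, 109, 115, 116, 120, 132, 138, 138, 137, 138, 138, 140, 142, 148, 160, 172, 192, 217, 219, 219, 221, 221]
185 [67, 65, 78, 144, 229, 253, 254, 254, 254, 254, 254, 254, 254, 254, 254, 254, 251, 242, 250, 254, 254, 253, 253, 253, 253, 253]
188 [65, 66, 68, 116, 210, 252, 254, 253, 253, 253, 253, 253, 253, 253, 253, 253, 250, 239, 249, 253, 253, 253, 253, 253, 253, 253]
191 [68, 66, 68, 108, 202, 253, 255, 254, 253, 253, 254, 253, 253, 253, 253, 253, 250, 242, 250, 253, 253, 253, 253, 253, 253, 253]
194 [68, 67, 65, 92, 189, 252, 255, 254, 253, 254, 254, 254, 253, 253, 254, 253, 250, 240, 249, 253, 253, 253, 253, 253, 253, 253]
[42, 39, 44, 54, 76, 91, 97, 97, 99, 101, 101, 102, 101, 100, 100, 101, 98, 94, 96, 100, 100, 99, 100, 100, 98, 100]
```

```bash
cat > m5.py <<'E'
from h import *
from edge import p,d,n
A=np.mean([eyes.read_camera("top").astype(float) for _ in range(10)],0); L=[]
for v in range(184,207):
    s=A[v,318:332,1]+A[v,318:332,0]+A[v,318:332,2]; w=np.clip(np.percentile(s,60)-s-3,0,None); j=s[3:-3].argmin()+3; w[np.abs(np.arange(14)-j)>1]=0
    if w.sum()>6: L.append((318+(w*np.arange(14)).sum()/w.sum(),v))
print([(round(float(u),2),v) for u,v in L][::2])
W=ray("top",np.array(L),.046)[:,:2]
for _ in range(5):
    q,e=fit(W); W=W[np.abs((W-q)@[-e[1],e[0]])<.0015]
e=e*np.sign(e[0]); print(q,"yaw",np.arctan2(e[1],e[0]).round(4),np.arctan2(d[1],d[0]),len(W),"line to edge mm",((q-p)@n*1000).round(2))
s=get_state(); print((((s["tcp_pos"][:2]-p)@n)*1000+111.5).round(2),s["wrist_force"].round(1))
E
python3 m5.py
```

```text
[(325.03, 184), (325.01, 186), (325.03, 188), (325.03, 190), (325.01, 192), (325.0, 194), (325.0, 196), (325.21, 198), (325.31, 200), (325.33, 202), (325.57, 204), (325.0, 206)]
[0.49487883 0.05908504] yaw 0.0358 0.052600868 23 line to edge mm -2.91
-0.97 [0.3 0.  0.1]
```

```bash
python3 - <<'E'
from h import *
from edge import p,d,n
A=cv2.imread("pics/top0.png").astype(float)
for ch in (0,1,2):
    g=A[...,ch]; P=[]
    for v in range(166,200):
        c=g[v,396:416]; hi=np.median(c[:6]); lo=np.median(c[-5:]); t=(hi+lo)/2; k=np.where(c<t)[0][0]; P.append((396+k-1+(c[k-1]-t)/(c[k-1]-c[k]),v))
    W=ray("top",np.array(P),.04)[:,:2]; D=(W-p)@n*1000; a=np.polyfit((W-p)@d,D,1); print("back edge mm",np.median(D).round(2),"slope",a[0].round(4))
    for sgn,rows in(("far",(150,172)),("near",(218,240))):
        P=[]
        for u in range(335,375):
            c=g[rows[0]:rows[1],u]; c=c if sgn=="far" else c[::-1]; lo=np.median(c[:4]); hi=np.median(c[-4:]); t=(lo+hi)/2; k=np.where(c>t)[0][0]
            if k==0: continue
            f=k-1+(t-c[k-1])/(c[k]-c[k-1]); P.append((u,rows[0]+f if sgn=="far" else rows[1]-1-f))
        W=ray("top",np.array(P),.04)[:,:2]; D=(W-p)@d*1000; a=np.polyfit((W-p)@n,D,1); print(sgn,np.median(D).round(2),"slope",a[0].round(4))
E
```

```text
back edge mm -251.95 slope -4.3539
far 103.55 slope 3.1258
near -99.81 slope 10.4395
back edge mm -252.17 slope -5.6089
far 105.3 slope 76.1393
near -99.91 slope 7.7699
back edge mm -252.8 slope -5.653
far 102.45 slope -8.218
near -100.51 slope 6.9229
```

```bash

python3 -m inch '[0.1,0,0,0.001, 0,0,0,0.001, 0.1,0,0,0, 0,0,0,0, 0,0,0,0]'|grep -E "tcp|wrist"
python3 m5.py; python3 - <<'E'
from h import *
b=np.mean([eyes.read_camera("side").astype(float) for _ in range(6)],0).clip(0,255).astype(np.uint8)[185:225,285:345]
cv2.imwrite("pics/s5.png",cv2.resize(b,(780,520),interpolation=cv2.INTER_CUBIC)[:,:,::-1])
E
```

```text
tcp_pos: [0.5029, -0.0481, 0.0513]
wrist_force: [-0.3, -0.4, 0.1]
[(323.95, 184), (323.99, 186), (324.19, 188), (324.3, 190), (324.36, 192), (324.52, 194), (324.75, 196), (324.79, 198), (324.92, 200), (324.99, 202), (324.98, 204), (324.87, 206)]
[0.49855497 0.06113189] yaw 0.0727 0.052600868 23 line to edge mm -1.06
1.05 [-0.3 -0.3 -0.4]
```

View pics/s5.png

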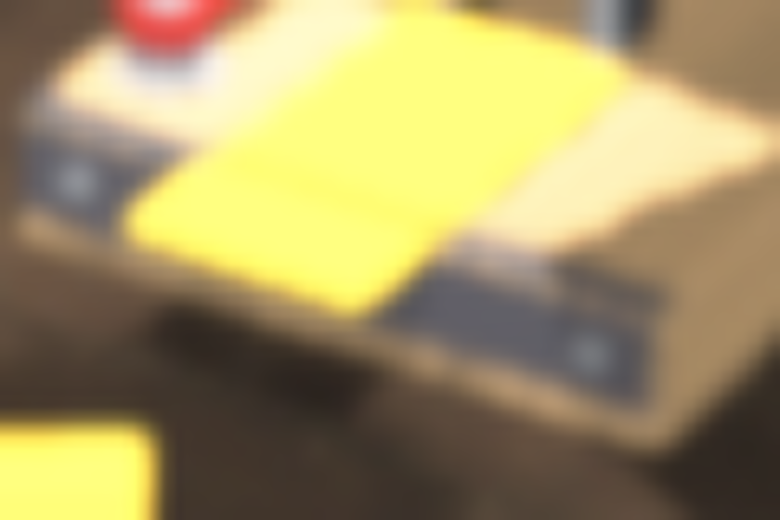

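The edge runs at about crop (130,165)→(420,265), with the scored line next to it. The camera estimate is −1 mm (about −0.3 mm after the blur correction) and the kinematic estimate is +1 mm, so I accept the position. Now I'll back off, lift, half-turn the wrist (joint 6 range) and locate the pivot and knob.

```bash

python3 -m inch '[-0.5,0,0,0, -1,0,0,0, -1.5,0,0,0, 0,0,-2,0, 0,0,-3,0]' -0.3 >/dev/null
python3 -m inch '[0,0,-3,-0.12, 0,0,-3,-0.12, 0,0,-2,-0.12, 0,0,0,-0.12, 0,0,0,-0.12]' >/dev/null
python3 -m inch '[0,0,0,-0.12, 0,0,0,-0.12, 0,0,0,-0.12, 0,0,0,-0.12, 0,0,0,-0.12]' >/dev/null
python3 -m inch '[0,0,0,-0.12, 0,0,0,-0.12, 0,0,0,-0.12, 0,0,0,-0.12, 0,0,0,-0.12]' >/dev/null
python3 -m inch '[0,0,0,-0.12, 0,0,0,-0.12, 0,0,0,-0.12, 0,0,0,-0.12, 0,0,0,-0.12]' >/dev/null
python3 -m inch '[0,0,0,-0.12, 0,0,0,-0.12, 0,0,0,-0.12, 0,0,0,-0.12, 0,0,0,-0.12]' >/dev/null
python3 -m inch '[0,0,0,-0.12, 0,0,0,-0.02, 0,0,0,0, 0,0,0,0, 0,0,0,0]' >/dev/null
python3 - <<'E'
from h import *
from edge import p,d,n
for nm,c,z in(("pivot",(155,131),.068),("knob top end",(318,125),.096)):
    u=np.array(c)/7-.43+[315,150]; w=ray("top",u,z)[0,:2]; print(nm,w.round(4),((w-p)@d).round(4),((w-p)@n).round(4))
# dark knob blob in original top picture
A=cv2.imread("pics/top0.png"); m=(A.max(2)<125).astype(np.uint8); m[:160]=0;m[175:]=0;m[:,:352]=0;m[:,372:]=0
ys,xs=np.where(m); print(len(xs),xs.mean(),ys.mean(),xs.min(),xs.max(),ys.min(),ys.max())
S=cv2.imread("pics/side0.png"); m=(S.max(2)<70); m[:165]=0;m[182:]=0;m[:,:300]=0;m[:,315:]=0; ys,xs=np.where(m); print("side",len(xs),xs.mean(),ys.min(),ys.max())
pv=p+.0792*d-.0405*n
for th in(0,.1,.15):
    k=pv+.068*(-n*np.cos(th-.1)-d*np.sin(th-.1)); print(th,k.round(4),proj("top",[*k,.096]).round(1),proj("top",[*k,.06]).round(1),"side top/bot",proj("side",[*k,.096]).round(1),proj("side",[*k,.062]).round(1))
print("pivot est",pv,proj("top",[*pv,.068]))
E
python3 go.py .58 -.045 .2
```

```text
pivot [0.5761 0.0251] 0.0796 -0.0411
knob top end [ 0.576  -0.0436] 0.0759 -0.1097
39 359.61538461538464 164.51282051282053 352 366 160 170
side 34 307.79411764705884 169 176
0 [ 0.586  -0.0415] [[359.3 164.1]] [[358.5 165.7]] side top/bot [[306.3 168.1]] [[306.2 176.4]]
0.1 [ 0.5792 -0.0422] [[359.5 166.3]] [[358.7 167.9]] side top/bot [[308.  168.5]] [[307.9 176.9]]
0.15 [ 0.5758 -0.0423] [[359.6 167.5]] [[358.8 169. ]] side top/bot [[308.8 168.7]] [[308.7 177.1]]
pivot est [0.57565457 0.02569915] [[336.52451307 168.41490941]]
cm tool [-2.99 -7.71 -1.87] yaw -1.5247 tcp [ 0.5044 -0.0784  0.1813] F [ 0.2 -0.2  0.4] gap 0.030091477692206988 t 14.9667 q [-0.31  0.22 -0.23  1.12 -0.   -1.93]
```

```bash

python3 -m inch '[-0.8,-1.9,0,0, -0.8,-1.9,0,0, -0.8,-1.9,0,0, -0.8,-1.8,0,0, 0,0,0,0]' -0.16 >/dev/null
python3 -m inch '[0,0,2.5,0, 0,0,2.0,0, 0,0,1.5,0, 0,0,0,0, 0,0,0,0]'
python3 go.py .578 -.043 .078
python3 - <<'E'
from h import *
b=eyes.read_camera("side")[140:200,280:350]
cv2.imwrite("pics/s6.png",cv2.resize(b,(700,600),interpolation=cv2.INTER_CUBIC)[:,:,::-1])
E
```

```text
clock: 15.8
tcp_pos: [0.5766, -0.0426, 0.1207]
orientation: [0.001, 0.724, -0.69, -0.001]
wrist_force: [0.5, 0.0, -0.3]
finger_gap: 0.036
grip_force: 0.0
cm tool [ 0.05 -0.14  4.27] yaw -1.5233 tcp [ 0.5766 -0.0426  0.1207] F [ 0.5  0.  -0.3] gap 0.035982903603888686 t 15.8 q [-0.21  0.38 -0.16  1.03 -0.   -1.83]
```

View pics/s6.png

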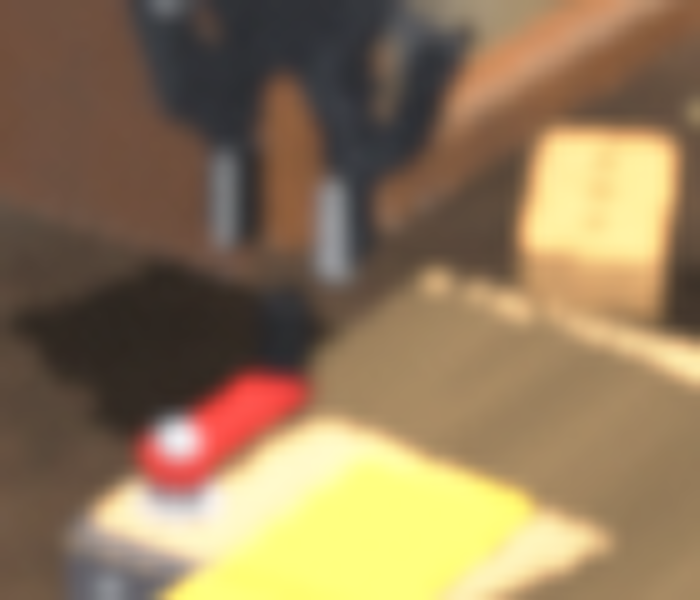

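The finger tips, at crop (228,240) and (335,275), straddle the knob at (285,300) and are centred on it. Lowering round it.

```bash

python3 -m inch '[0,-0.05,1.0,0, 0,-0.05,1.0,0, 0,0,1,0, 0,0,0.8,0, 0,0,0.4,0]' |grep -E "tcp|wrist"
python3 -m inch '[-0.034,0.68,0,0.1, -0.034,0.68,0,0.1, -0.034,0.68,0,0.1, -0.034,0.68,0,0.1, -0.034,0.68,0,0.1]'|grep -E "tcp|wrist"; python3 go.py .5065 .0225 .078
```

```text
tcp_pos: [0.5778, -0.0423, 0.0775]
wrist_force: [0.1, -0.8, 0.2]
tcp_pos: [0.5456, -0.0358, 0.079]
wrist_force: [0.4, 0.5, -0.5]
cm tool [-3.51  6.08  0.09] yaw -2.0276 tcp [ 0.5456 -0.0358  0.079 ] F [ 0.4  0.5 -0.5] gap 0.03590938674788745 t 16.6833 q [-0.21  0.36 -0.3   0.9  -0.   -1.33]
```

```bash

python3 -m inch '[-0.034,0.68,0,0.1, -0.034,0.68,0,0.1, -0.034,0.68,0,0.1, -0.034,0.68,0,0.1, -0.034,0.68,0,0.1]'|grep -E "tcp|wrist"
python3 -m inch '[-0.034,0.68,0,0.1, -0.034,0.68,0,0.1, -0.034,0.68,0,0.1, -0.034,0.68,0,0.1, -0.034,0.68,0,0.1]'|grep -E "tcp|wrist"
python3 -m inch '[-0.02,0.45,0,0.07, 0,0.3,0,0, 0,0.2,0,0, 0,0,0,0, 0,0,0,0]'|grep -E "tcp|wrist"; python3 go.py .5065 .0225 .078
```

```text
tcp_pos: [0.5199, -0.014, 0.0791]
wrist_force: [1.1, -0.7, -0.5]
tcp_pos: [0.5077, 0.0174, 0.0791]
wrist_force: [0.3, -0.4, 1.1]
tcp_pos: [0.5074, 0.027, 0.0792]
wrist_force: [-0.6, 0.5, -0.1]
cm tool [ 0.11 -0.44  0.12] yaw -3.091 tcp [0.5074 0.027  0.0792] F [-0.6  0.5 -0.1] gap 0.03567524231967336 t 17.9333 q [-0.11  0.3  -0.4   0.87  0.   -0.16]
```

```bash

python3 -m inch '[0,0.1,0,0, 0,0.1,0,0, 0,0,0,0, 0,0,0,0, 0,0,0,0]'|grep -E "tcp|wrist"
python3 -m inch '[0,0.1,0,0, 0,0,0,0, 0,0,0,0, 0,0,0,0, 0,0,0,0]'|grep -E "tcp|wrist"
```

```text
tcp_pos: [0.5071, 0.0288, 0.0793]
wrist_force: [0.4, -0.1, 0.3]
tcp_pos: [0.5071, 0.0299, 0.0793]
wrist_force: [-0.2, -0.7, -0.2]
```

```bash

python3 -m inch '[0,0.1,0,0, 0,0,0,0, 0,0,0,0, 0,0,0,0, 0,0,0,0]'|grep -E "tcp|wrist"
python3 -m inch '[0,0.1,0,0, 0,0,0,0, 0,0,0,0, 0,0,0,0, 0,0,0,0]'|grep -E "tcp|wrist"
python3 -m inch '[0,0.1,0,0, 0,0,0,0, 0,0,0,0, 0,0,0,0, 0,0,0,0]'|grep -E "tcp|wrist"
```

```text
tcp_pos: [0.5071, 0.0307, 0.0793]
wrist_force: [0.1, -3.5, -0.6]
tcp_pos: [0.5071, 0.0309, 0.0793]
wrist_force: [-0.9, -5.0, 0.3]
tcp_pos: [0.507, 0.031, 0.0792]
wrist_force: [-1.0, -9.2, -1.1]
```

The force rose to 9 N with no further motion, so the arm is at its stop. Backing off, lifting and moving clear.

```bash

python3 -m inch '[0,-0.5,0,0, 0,-0.55,0,0, 0,0,0,0, 0,0,-1.5,0, 0,0,-2.5,0]'|grep -E "tcp|wrist"
python3 -m inch '[0,0,-3,0, 0,0,-3,0, 0,0,-3,0, 0,-2,-2,0, 0,-3,0,0]'|grep -E "tcp|wrist"
python3 -m inch '[0,-3.5,0,0, 0,-3.5,0,0, 0,-3.5,0,0, 0,-3.5,0,0, 0,-3.5,0,0]'|grep -E "tcp|wrist"
python3 -m inch '[0,-3.5,0,0, 0,-3.5,0,0, 0,-3,0,0, 0,0,0,0, 0,0,0,0]'|grep -E "tcp|wrist"
python3 m5.py; python3 - <<'E'
from h import *
a=eyes.read_camera("top")[150:235,300:415]; b=eyes.read_camera("side")[160:225,270:370]
cv2.imwrite("pics/t7.png",np.vstack([cv2.resize(x,(400,300),interpolation=cv2.INTER_CUBIC)for x in(a,b)])[:,:,::-1])
E
```

```text
tcp_pos: [0.5053, 0.0229, 0.1173]
wrist_force: [1.7, -0.7, -0.1]
tcp_pos: [0.5124, -0.0263, 0.2345]
wrist_force: [0.5, 0.2, -0.4]
tcp_pos: [0.5186, -0.2036, 0.2295]
wrist_force: [0.1, 0.3, 0.1]
tcp_pos: [0.5233, -0.3035, 0.2287]
wrist_force: [-0.3, -0.3, 0.1]
[(323.95, 184), (324.02, 186), (324.22, 188), (324.32, 190), (324.34, 192), (324.59, 194), (324.75, 196), (324.79, 198), (325.04, 200), (325.04, 202), (324.99, 204), (324.88, 206)]
[0.49762946 0.06108588] yaw 0.0705 0.052600868 23 line to edge mm -1.06
-253.03 [-0.1  0.2  0. ]
```

View pics/t7.png

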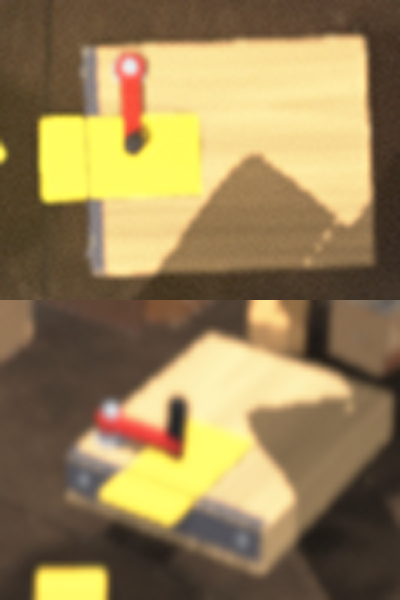

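The top half shows the line at about x 88, on the outer edge of the nosing (x 84–104), with only the short end overhanging. The red arm lies across the sheet with its knob at about (135,140), and the robot is clear.

```bash
python3 -c "
from workcell import env
print(env.hand_in())"
```

```text
the job is handed in; nothing more can be done
None
```

I've handed the job in: the sheet's scored line lies along the steel-nosed edge to within about 1 mm by camera, the hold-down arm is at its stop across the sheet, and the robot is clear of everything.

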